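Find and open the loose access flap of the bench duct

ROBOT

A 6-joint arm with a two-finger parallel gripper is mounted at the origin on a cart in front of the work surface, level with it; the furniture and walls round the work are solid. World frame = base frame: x ahead of the robot, y to its left, z up, the work surface at z = 0. Lengths are in m, angles in rad, forces in N, time in s.
With the tool pointing down it reaches from about 0.225 to 0.725 m from the base axis. Payload 3.1 kg.
Tool frame: the origin (TCP) lies at the very end of the fingers, on their centre line; the grasp point (between the pads) lies 19 mm behind it; z points along the fingers, y is the direction in which the jaws open and shut (so a half turn about z gives the same grasp; the last joint's range is limited). The gripper opens to 85 mm and grips with 20 to 120 N. Pads are 22 mm wide; open, the fingers measure 114 mm over their backs; the gripper's body (76 mm by 85 mm) begins 54 mm behind the grasp point. The pads swing forward as they close: fully open they stand 13 mm farther back than shut.
Start: joints at [-1.244, 0.048, 0.099, 1.622, 0, 1.443], TCP at [0.231, -0.472, 0.231] pointing down, gripper open.
Joint ranges: [-2.91, 2.91], [-0.99, 1.94], [-1.21, 1.42], [-2.12, 2.29], [-1.49, 1.47], [-3.14, 3.14]. Speed limits (rad/s): [2.79, 2.79, 3.14, 3.14, 3.14, 3.14].

INTERFACE

Orientations are given as a unit quaternion [w, x, y, z].
In Python, from bench import robot gives the robot as it stands. The module is installed in compiled form; this text tells all that it offers.
- The arm moves only by the tool arm_command, never from a script. Its argument "increments" is a list of rows, each a list of 5 numbers: the shift along the tool's x, y, z in mm, then the turn about the tool's z in degrees, then the finger opening in mm, from 0 to 85.4. In form: [[tx, ty, tz, twist, jaw], ...]. A call has 1 to 8 rows; each row shifts and turns the pose as measured when the row begins, along the tool's axes as they then stand; what a row does not reach is not made up. A row lasts 1/12 s, in which the tool goes at most 41.7 mm and 7.16 degrees, less where a joint would pass 70% of its speed; a pose out of reach is approached as far as the arm can. A call is refused whole if a number of a shift passes 41.7 or a number of a turn 7.16, either way. A call with a gripper value outside its range is refused whole. The fingers move at their own pace and stop on an object; "force" is the grip in N (left out, the last holds). Time passes only in rows, so rows that do not move let the fingers close. It gives the time, the measured TCP pose, the force and the opening at its end, in the units of the state.
- robot.read_state(): the state, without advancing time (a new reading comes with each control period).
- robot.capture(name): name is "side" or "top"; returns (picture, depth): 480x640x3 uint8, red, green, blue; 480x640 float32, m along the optical axis (not along the pixel's ray), 0 where there is no reading.
- robot.calibration(name): a dict with "K" (3x3 intrinsics, pixels), "k1" (the pictures are not rectified: a ray, as slopes to the right and down, at radius r is drawn at 1 + k1 r^2 times it, then the intrinsics apply), "T" (4x4, takes a point from camera to world coordinates). Camera axes: x right, y down, z forward; pixel columns grow to the right and rows downward; lengths in m; the calibration is good to about 2 mm. A picture is of the moment at which its call begins. calibration takes no time and is no camera call.
- robot.close_job(): hands the job in, once; it reports no verdict.
The state is a dict: "time": time; "q": joint angles; "qvel": joint speeds; "tau": joint torques, N m; "tcp_pos": TCP position; "ee_rot": TCP orientation; "force": force on the tool from outside, world axes, zero at the start; "ft_torque": the same for the moment, N m; "opening": opening from 0.0 (shut) to 1.0 (fully open).
Only numpy, scipy, OpenCV 4.12 (cv2) and the standard library are available. Lean on these libraries where they do the work, as an engineer would, in place of code of your own. Each camera call takes 0.05 s, during which the arm holds its last target. There are 200 camera calls.

TASK

One of the four identical flaps in the top of the aluminium service duct is unfastened; press lightly on an end of one after another to find the one that rocks, then push it open with the fingertips until it stands nearly upright against its stop, and move clear. Only touch, press and push: lift or carry nothing, and leave the cup, bottle, beaker, pen and screwdriver where they are.

Things in the scene. Friction and masses are not known exactly. Their poses are not given: they have to be found in the camera images.
- duct: Low aluminium service duct screwed to the worktop, 130 mm (its x) by 400 mm (its y) by 80 mm high, foot lugs 21 mm beyond its long walls. Origin: centre of its underside; x to its far wall, y along the row of flaps to the left, z up. Up to 0.2 rad askew. Four identical grey flaps lie flush in its top, side by side along y; the last 64 mm on the right (-y) are plain closed top.
- flap_1_top (a point): Point fixed to the duct at the middle of flap 1's opening (counted from the left, +y), at the top face, 80 mm above the worktop; axes as the duct's. Flap: smooth slippery plate (friction 0.25) 110 mm (x) by 70 mm (y) by 5 mm, 2 mm clear all round, on a pivot along y through its middle, 2.5 mm below the top face. Under the rocking flap it is free to 60 mm below the top face.
- flap_2_top (a point): Point fixed to the duct at the middle of flap 2's opening (counted from the left, +y), at the top face, 80 mm above the worktop; axes as the duct's. Flap: smooth slippery plate (friction 0.25) 110 mm (x) by 70 mm (y) by 5 mm, 2 mm clear all round, on a pivot along y through its middle, 2.5 mm below the top face. Under the rocking flap it is free to 60 mm below the top face.
- flap_3_top (a point): Point fixed to the duct at the middle of flap 3's opening (counted from the left, +y), at the top face, 80 mm above the worktop; axes as the duct's. Flap: smooth slippery plate (friction 0.25) 110 mm (x) by 70 mm (y) by 5 mm, 2 mm clear all round, on a pivot along y through its middle, 2.5 mm below the top face. Under the rocking flap it is free to 60 mm below the top face.
- flap_4_top (a point): Point fixed to the duct at the middle of flap 4's opening (counted from the left, +y), at the top face, 80 mm above the worktop; axes as the duct's. Flap: smooth slippery plate (friction 0.25) 110 mm (x) by 70 mm (y) by 5 mm, 2 mm clear all round, on a pivot along y through its middle, 2.5 mm below the top face. Under the rocking flap it is free to 60 mm below the top face.
- flap_1 (a joint): Tilt of flap 1, rad. 0: flush, as at the start; positive: near (-x) edge up, far edge down in the duct; negative: the reverse; stops at +1.35 and -1.35. Three flaps rest on hidden blocks and give under 0.03 when pressed; one, differing from run to run, rocks when either end is pressed (about 2 N at 35 mm from the pivot); balanced, stiff by friction, it stays where left.
- flap_2 (a joint): Tilt of flap 2, rad. 0: flush, as at the start; positive: near (-x) edge up, far edge down in the duct; negative: the reverse; stops at +1.35 and -1.35. Three flaps rest on hidden blocks and give under 0.03 when pressed; one, differing from run to run, rocks when either end is pressed (about 2 N at 35 mm from the pivot); balanced, stiff by friction, it stays where left.
- flap_3 (a joint): Tilt of flap 3, rad. 0: flush, as at the start; positive: near (-x) edge up, far edge down in the duct; negative: the reverse; stops at +1.35 and -1.35. Three flaps rest on hidden blocks and give under 0.03 when pressed; one, differing from run to run, rocks when either end is pressed (about 2 N at 35 mm from the pivot); balanced, stiff by friction, it stays where left.
- flap_4 (a joint): Tilt of flap 4, rad. 0: flush, as at the start; positive: near (-x) edge up, far edge down in the duct; negative: the reverse; stops at +1.35 and -1.35. Three flaps rest on hidden blocks and give under 0.03 when pressed; one, differing from run to run, rocks when either end is pressed (about 2 N at 35 mm from the pivot); balanced, stiff by friction, it stays where left.
- sample_cup: Bystander: small lidded sample cup, 35 x 43 x 24 mm, loose on the duct's closed right end; origin at the centre of its underside.
- bottle_cream: Bystander: square clear bottle with a cream cap, 66 x 66 x 125 mm, right of the duct; origin at the centre of its underside.
- beaker: Bystander: clear beaker, 56 mm across, 76 mm high, left of the duct; origin at the centre of its underside.
- screwdriver: Bystander: screwdriver 150 mm long, lying in front of the duct to the right; origin at the centre of its underside.
- pen: Bystander: pen 145 mm long, lying in front of the duct to the left; origin at the centre of its underside.

How it is judged:
On the way, in this order (a step that is already met when the one before it is completed fails the run):
1. the unfastened flap rocks (tilted more than 0.1 rad either way) ((value of joint any of flap_1, flap_2, flap_3, flap_4 above 0.1 rad or value of joint any of flap_1, flap_2, flap_3, flap_4 below -0.1 rad)), for 0.05 s.
2. that flap is pushed open (tilted more than 1.15 rad either way) ((value of joint any of flap_1, flap_2, flap_3, flap_4 above 1.15 rad or value of joint any of flap_1, flap_2, flap_3, flap_4 below -1.15 rad)), for 0.1 s.
At the end, for the whole second after the job is handed in: The unfastened flap stands open, tilted more than 1.15 rad (66 degrees; its stop is at 1.35) either way, all flaps are at rest, and each bystander is within 25 mm of where it stood ((value of joint any of flap_1, flap_2, flap_3, flap_4 above 1.15 rad or value of joint any of flap_1, flap_2, flap_3, flap_4 below -1.15 rad) and velocity of joint flap_1 between -0.05 and 0.05 rad/s and velocity of joint flap_2 between -0.05 and 0.05 rad/s and velocity of joint flap_3 between -0.05 and 0.05 rad/s and velocity of joint flap_4 between -0.05 and 0.05 rad/s and distance of each of sample_cup, bottle_cream, beaker, screwdriver, pen from where it was at the start of the episode below 0.025 m); the robot touches nothing.
It fails at once if the fingers press on the duct or a flap with more than 100 N (contact force between the fingers and duct above 100 N).
It fails at once if a bystander is pushed, lifted or carried more than 25 mm (distance of any of sample_cup, bottle_cream, beaker, screwdriver, pen from where it was at the start of the episode above 0.025 m).
It also fails if it takes over 61 s, if anything falls off the work surface, if the arm or the gripper's body presses on something with over 40 N, if the wrist force passes 120 N, or if a joint passes its speed limit or range.

## Working session

There is one attempt and no reset: what is moved stays moved. The work goes in short steps, Python scripts to look and compute and a tool call to move; the robot and the scene stay as the last step left them, time stands still between calls to the robot, and variables do not carry over. Pictures are saved under pics/ and viewed, about 8 in all and at most 12, crops included, and the job is handed in when it is done.

Besides the shell and the picture viewer there is one more tool, called after "Call:" as name(argument=value, ...) on one line, values as JSON. arm_command: Moves the arm, as the interface text tells. Its arguments: {"type":"object","properties":{"increments":{"type":"array","items":{"type":"array","items":{"type":"number"}}},"force":{"type":"number"}},"required":["increments"]}

```bash
mkdir -p pics
cat > h.py <<'E'
import numpy as np, cv2
from bench import robot
def snap(n,f):
    im,d=robot.capture(n); cv2.imwrite(f'pics/{f}.png',im[:,:,::-1]); np.save(f'pics/{f}.npy',d); return im,d
def cloud(n,d):
    c=robot.calibration(n);K=c['K'];h,w=d.shape
    v,u=np.mgrid[:h,:w].astype(float)
    p=cv2.undistortPoints(np.stack([u.ravel(),v.ravel()],1)[:,None],np.array(K),np.array([c['k1'],0,0,0.]))[:,0]
    P=np.c_[p,np.ones(len(p))]*d.ravel()[:,None]
    T=np.array(c['T']); return (P@T[:3,:3].T+T[:3,3]).reshape(h,w,3)
E
python3 - <<'E'
from h import *
for n in('top','side'):
    im,d=snap(n,n+'0'); P=cloud(n,d); np.save(f'pics/{n}P.npy',P)
    print(np.array(robot.calibration(n)['T']).round(3))
    if n=='top':
        m=(d>0)&(abs(P[...,2]-.08)<.006)&(P[...,0]>.2)
        m=m.astype(np.uint8); k,l,s,c=cv2.connectedComponentsWithStats(m)
        for i in range(1,k):
            if s[i,4]>300:
                Q=P[l==i][:,:2].astype(np.float32); print(s[i],cv2.minAreaRect(Q),np.median(P[l==i][:,2]))
s=robot.read_state();print(s)
E
```

```text
[[-2.900e-02 -9.960e-01  8.000e-02  4.140e-01]
 [-1.000e+00  2.900e-02 -6.000e-03  1.000e-03]
 [ 3.000e-03 -8.000e-02 -9.970e-01  1.041e+00]
 [ 0.000e+00  0.000e+00  0.000e+00  1.000e+00]]
[494 102  15 133 326] ((0.6251566410064697, -0.3925846517086029), (0.28121745586395264, 0.009360447525978088), 0.6067229509353638) 0.08018387047551168
[  196   153   196    78 10952] ((0.5876303911209106, 0.04284338653087616), (0.4018029570579529, 0.13072319328784943), 83.07567596435547) 0.08020366705851717
[[ 0.988 -0.079  0.136  0.335]
 [-0.157 -0.417  0.895 -1.106]
 [-0.014 -0.906 -0.424  0.578]
 [ 0.     0.     0.     1.   ]]
{'time': 0.1, 'q': array([-1.24380185e+00,  4.87150016e-02,  9.77341449e-02,  1.62202245e+00,
       -3.60200035e-05,  1.44302542e+00]), 'qvel': array([-3.01529000e-05, -5.06315248e-04,  3.85299092e-03,  3.15554779e-05,
       -1.47464648e-03, -5.32889501e-04]), 'tau': array([ 2.37171647e-03, -3.39852333e+01,  3.20935142e+01,  1.57966185e-02,
       -1.45266554e-04, -1.14037356e-06]), 'tcp_pos': array([ 0.23041488, -0.47110165,  0.2302041 ]), 'ee_rot': array([-1.09622967e-03,  9.74259149e-01,  2.25428241e-01, -1.27659716e-04]), 'force': array([-0.10861307, -0.95126759,  0.19416174]), 'ft_torque': array([-0.00632779,  0.00672981,  0.04440422]), 'opening': 1.0026721243859598}
```

View pics/top0.png

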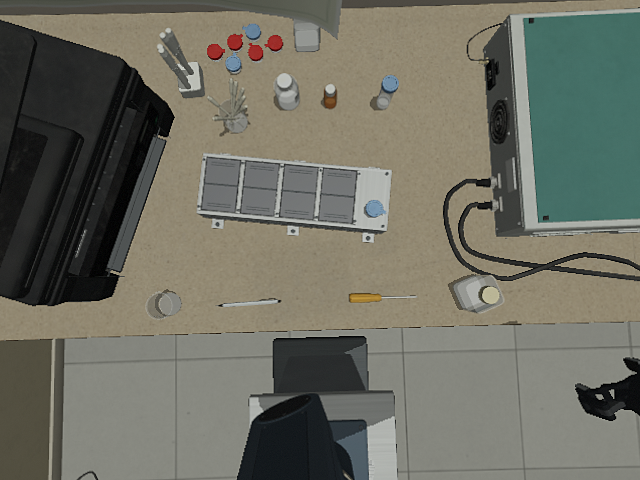

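View pics/side0.png

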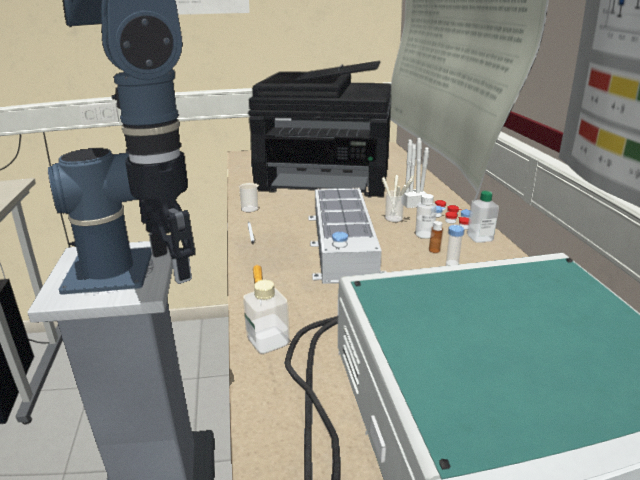

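Top view: duct at about rows 155–230, with flaps 1–4 at columns ~222, 260, 300 and 339 (row ~190). The cup is at (374,209), bottle (478,292), beaker (164,305), pen (250,302) and screwdriver (380,297). The side view shows the same layout, with the arm hanging over the front right, clear of everything.

```bash
cat >> h.py <<'E'
C=np.array([.5876,.0428]); YAW=np.deg2rad(83.08-90)
ex=np.array([np.cos(YAW),np.sin(YAW)]); ey=np.array([-ex[1],ex[0]])
FY=[158,74,-10,-94]
def duct(p): v=np.asarray(p)[...,:2]-C; return np.stack([v@ex,v@ey],-1)*1000
def go(x,y,z):  # mm duct target (z world mm) -> tool shifts
    s=robot.read_state(); q=s['ee_rot']
    from scipy.spatial.transform import Rotation as R
    r=R.from_quat([q[1],q[2],q[3],q[0]])
    t=np.r_[C+(x*ex+y*ey)/1000,z/1000]
    X=r.as_matrix()[:,0]; tw=np.rad2deg(np.arctan2(X[1],X[0])-YAW)
    print('t',round(s['time'],2),'duct xy',duct(s['tcp_pos']).round(1),'z',round(s['tcp_pos'][2]*1000,1),'F',s['force'].round(1),'twist to go',tw.round(1),'shift',(r.inv().apply(t-s['tcp_pos'])*1000).round(1))
E
python3 - <<'E'
from h import *
im=cv2.imread('pics/top0.png').astype(float).mean(2);P=np.load('pics/topP.npy');D=duct(P)
m=(abs(P[...,2]-.08)<.006)&(abs(D[...,0]+15)<12)&(abs(D[...,1])<205)
b=(D[...,1][m]//4).astype(int)
print([(int(k*4+2),int(im[m][b==k].mean())) for k in np.unique(b)])
m=(abs(P[...,2]-.08)<.006)&(abs(D[...,1]-74)<30)&(abs(D[...,0])<75)
b=(D[...,0][m]//4).astype(int)
print([(int(k*4+2),int(im[m][b==k].mean())) for k in np.unique(b)])
go(38,-94,200)
E
```

```text
[(-202, 134), (-198, 174), (-194, 177), (-190, 180), (-186, 175), (-182, 179), (-162, 148), (-158, 153), (-154, 153), (-150, 141), (-146, 180), (-142, 180), (-138, 177), (-134, 181), (-130, 174), (-126, 89), (-122, 121), (-118, 119), (-114, 119), (-110, 119), (-106, 119), (-102, 118), (-98, 118), (-94, 119), (-90, 118), (-86, 118), (-82, 118), (-78, 118), (-74, 118), (-70, 118), (-66, 118), (-62, 118), (-58, 116), (-54, 152), (-50, 185), (-46, 125), (-42, 113), (-38, 118), (-34, 118), (-30, 118), (-26, 118), (-22, 118), (-18, 117), (-14, 117), (-10, 117), (-6, 117), (-2, 117), (2, 117), (6, 116), (10, 116), (14, 116), (18, 116), (22, 118), (26, 92), (30, 175), (34, 175), (38, 105), (42, 117), (46, 116), (50, 116), (54, 116), (58, 115), (62, 115), (66, 115), (70, 115), (74, 114), (78, 114), (82, 114), (86, 114), (90, 114), (94, 114), (98, 114), (102, 114), (106, 111), (110, 124), (114, 181), (118, 80), (122, 107), (126, 114), (130, 113), (134, 113), (138, 113), (142, 113), (146, 112), (150, 112), (154, 112), (158, 112), (162, 112), (166, 111), (170, 111), (174, 111), (178, 111), (182, 111), (186, 112), (190, 87), (194, 158), (198, 162), (202, 146)]
[(-66, 75), (-62, 178), (-58, 165), (-54, 98), (-50, 117), (-46, 104), (-42, 107), (-38, 112), (-34, 115), (-30, 115), (-26, 115), (-22, 114), (-18, 114), (-14, 114), (-10, 114), (-6, 115), (-2, 102), (2, 92), (6, 115), (10, 114), (14, 113), (18, 113), (22, 113), (26, 113), (30, 113), (34, 113), (38, 113), (42, 103), (46, 101), (50, 112), (54, 112), (58, 124), (62, 177), (66, 142)]
t 0.1 duct xy [-292.7 -553.2] z 230.2 F [-0.1 -1.   0.2] twist to go 33.0 shift [ 527.3 -205.2   30.8]
```

```bash
sed -i 's/^FY=.*/FY=[155,73,-9,-91]/' h.py
```

Call:
arm_command(increments=[[35, -10, 0, 6.6, 0], [35, -10, 0, 6.6, 0], [35, -10, 0, 6.6, 0], [35, -10, 0, 6.6, 0], [35, -10, 0, 6.6, 0], [30, -25, 0, 0, 0], [30, -25, 0, 0, 0]], force=40)

```text
time: 0.68
tcp_pos: [0.4497, -0.3457, 0.2247]
ee_rot: [-0.003, 0.997, -0.074, -0.004]
force: [0.9, -0.5, 0.5]
opening: 0.006
```

```bash
python3 -c "
from h import *
go(38,-91,110)"
```

```text
t 0.68 duct xy [ -90.1 -402.3] z 224.7 F [ 0.9 -0.5  0.5] twist to go -1.5 shift [ 120.7 -314.1  115. ]
```

Call:
arm_command(increments=[[15, -39, 0, -1.5, 0], [15, -39, 0, 0, 0], [15, -39, 0, 0, 0], [15, -39, 0, 0, 0], [15, -39, 0, 0, 0], [15, -39, 0, 0, 0], [15, -39, 0, 0, 0], [15, -39, 10, 0, 0]])

```text
time: 1.35
tcp_pos: [0.6073, -0.0526, 0.2097]
ee_rot: [-0.004, 0.998, -0.061, -0.007]
force: [1.2, 0.2, 0.8]
opening: 0.001
```

Call:
arm_command(increments=[[0, 0, 30, 0, 0], [0, 0, 30, 0, 0], [0, 0, 20, 0, 0], [0, 0, 0, 0, 0]])

```text
time: 1.68
tcp_pos: [0.6095, -0.0395, 0.1236]
ee_rot: [-0.006, 0.999, -0.053, -0.007]
force: [-0.9, 0.1, -1.1]
opening: -0.0
```

```bash
python3 -c "
from h import *
go(38,-91,90)"
```

```text
t 1.68 duct xy [ 31.6 -79.1] z 123.6 F [-0.9  0.1 -1.1] twist to go 0.8 shift [ 6.7 12.4 33.4]
```

Call:
arm_command(increments=[[6, 11, 15, 0, 0], [1, 1, 12, 0, 0], [0, 0, 6, 0, 0], [0, 0, 0, 0, 0]])

```text
time: 2.02
tcp_pos: [0.6133, -0.0511, 0.0884]
ee_rot: [-0.007, 0.999, -0.053, -0.009]
force: [-0.3, -0.6, -0.5]
opening: -0.001
```

Call:
arm_command(increments=[[0, 0, 3, 0, 0], [0, 0, 3, 0, 0], [0, 0, 3, 0, 0], [0, 0, 3, 0, 0]])

```text
time: 2.35
tcp_pos: [0.6151, -0.0514, 0.0801]
ee_rot: [-0.006, 0.999, -0.053, -0.006]
force: [-0.6, -0.8, 1.5]
opening: -0.001
```

Call:
arm_command(increments=[[0, 0, 3, 0, 0], [0, 0, 3, 0, 0]])

```text
time: 2.52
tcp_pos: [0.6153, -0.0515, 0.0795]
ee_rot: [-0.006, 0.999, -0.053, -0.005]
force: [-5.0, 0.4, 11.9]
opening: 0.003
```

```bash
python3 -c "
from h import *
go(38,-91,90)"
```

```text
t 2.52 duct xy [ 38.9 -90.2] z 79.5 F [-5.   0.4 11.9] twist to go 0.8 shift [ -1.    0.6 -10.5]
```

Flap 4 holds at 12 N. On to flap 3.

Call:
arm_command(increments=[[0, 0, -12, 0, 0], [0, -28, 0, 0, 0], [0, -28, 0, 0, 0], [0, -24, 0, 0, 0], [0, 0, 0, 0, 0]])

```text
time: 2.93
tcp_pos: [0.6253, 0.0176, 0.0971]
ee_rot: [-0.01, 0.999, -0.044, -0.001]
force: [-0.6, -0.9, -0.0]
opening: -0.004
```

```bash
python3 -c "
from h import *
go(38,-9,82)"
```

```text
t 2.93 duct xy [ 40.5 -20.5] z 97.1 F [-0.6 -0.9 -0. ] twist to go 1.9 shift [ -2.  -11.3  15.4]
```

Call:
arm_command(increments=[[-2, -11, 4, 1.9, 0], [0, 0, 5, 0, 0], [0, 0, 5, 0, 0], [0, 0, 3, 0, 0], [0, 0, 3, 0, 0]])

```text
time: 3.35
tcp_pos: [0.6233, 0.0132, 0.0793]
ee_rot: [-0.016, 0.999, -0.051, 0.001]
force: [-7.0, 2.4, 26.6]
opening: -0.003
```

Call:
arm_command(increments=[[0, 0, 3, 0, 0], [0, 0, 3, 0, 0]])

```text
time: 3.52
tcp_pos: [0.6235, 0.0132, 0.0795]
ee_rot: [-0.018, 0.998, -0.052, 0.002]
force: [-4.2, 1.2, 11.6]
opening: -0.0
```

```bash
python3 -c "
from h import *
go(38,-9,82)"
```

```text
t 3.52 duct xy [ 39.2 -25.1] z 79.5 F [-4.2  1.2 11.6] twist to go 0.9 shift [ -0.9 -16.2  -1.9]
```

Flap 3 (contact at y −25, inside the flap) holds too. Flap 2 next.

Call:
arm_command(increments=[[0, 0, -14, 0, 0], [0, -34, 0, 0, 0], [0, -34, 0, 0, 0], [0, -34, 0, 0, 0], [0, 0, 0, 0, 0], [0, 0, 0, 0, 0]])

```text
time: 4.02
tcp_pos: [0.6282, 0.0738, 0.0968]
ee_rot: [-0.038, 0.999, -0.013, 0.0]
force: [-0.3, 0.6, -0.2]
opening: -0.001
```

```bash
python3 -c "
from h import *
go(38,73,82)"
```

```text
t 4.02 duct xy [36.6 35.6] z 96.8 F [-0.3  0.6 -0.2] twist to go 5.4 shift [  4.9 -35.8  17.6]
```

```bash
python3 -c "
from h import *
s=robot.read_state();print(s['q'].round(3),s['qvel'].round(3),s['ee_rot'].round(4))"
```

```text
[-0.028  0.331  0.155  1.395  0.077  3.141] [ 0.043  0.015 -0.001 -0.002  0.034  0.   ] [-0.0383  0.9992 -0.0134  0.    ]
```

The last joint has hit its range (q6 = 3.14) and tipped the tool 4.4°. I'll turn back about 85°, so the jaw direction lies along the duct's x.

Call:
arm_command(increments=[[0, 0, -5, -7, 0], [0, 0, 0, -7, 0], [0, 0, 0, -7, 0], [0, 0, 0, -7, 0], [0, 0, 0, -7, 0], [0, 0, 0, -7, 0], [0, 0, 0, -7, 0], [0, 0, 0, -7, 0]])

```text
time: 4.68
tcp_pos: [0.6238, 0.0775, 0.0929]
ee_rot: [-0.037, 0.882, 0.469, 0.012]
force: [-0.2, 0.5, 0.2]
opening: -0.001
```

Call:
arm_command(increments=[[0, 0, 0, -7, 0], [0, 0, 0, -7, 0], [0, 0, 0, -7, 0], [0, 0, 0, -7, 0], [0, 0, 0, -7, 0], [0, 0, 0, 0, 0]])

```text
time: 5.18
tcp_pos: [0.6202, 0.0789, 0.0859]
ee_rot: [-0.035, 0.694, 0.719, 0.019]
force: [0.0, -0.7, -0.1]
opening: -0.001
```

```bash
python3 -c "
from h import *
go(36,73,88);s=robot.read_state();print(s['q'].round(3),s['ee_rot'].round(4))"
```

```text
t 5.18 duct xy [28.  39.8] z 85.9 F [ 0.  -0.7 -0.1] twist to go 98.8 shift [31.6 13.   0. ]
[-0.019  0.344  0.149  1.401  0.075  1.517] [-0.0348  0.6943  0.7186  0.0186]
```

Call:
arm_command(increments=[[0, 0, -6, 5, 0], [18, 7, -2, 4, 0], [16, 5, 0, 0, 0], [0, 0, 0, 0, 0]])

```text
time: 5.52
tcp_pos: [0.6337, 0.1115, 0.0923]
ee_rot: [-0.038, 0.756, 0.654, 0.013]
force: [0.1, 0.2, 1.0]
opening: -0.0
```

```bash
python3 -c "
from h import *
go(36,73,84)"
```

```text
t 5.52 duct xy [37.5 73.8] z 92.3 F [0.1 0.2 1. ] twist to go 88.5 shift [-1.4 -1.1  8.3]
```

Call:
arm_command(increments=[[0, 0, 5, 0, 0], [0, 0, 4, 0, 0], [0, 0, 3, 0, 0], [0, 0, 3, 0, 0], [0, 0, 3, 0, 0], [0, 0, 3, 0, 0]])

```text
time: 6.02
tcp_pos: [0.6326, 0.1122, 0.0695]
ee_rot: [-0.038, 0.758, 0.652, 0.012]
force: [-0.7, 0.6, 2.4]
opening: 0.005
```

```bash
python3 -c "
from h import *
go(36,73,84)"
```

```text
t 6.02 duct xy [36.4 74.3] z 69.5 F [-0.7  0.6  2.4] twist to go 88.2 shift [ -0.3  -0.9 -14.6]
```

Flap 2 rocks: it sank 11 mm at about 2 N. I'll press it further down.

Call:
arm_command(increments=[[0, 0, 4, 0, 0], [0, 0, 4, 0, 0], [0, 0, 4, 0, 0], [0, 0, 4, 0, 0]])

```text
time: 6.35
tcp_pos: [0.633, 0.1121, 0.0533]
ee_rot: [-0.037, 0.758, 0.651, 0.013]
force: [0.8, -1.1, 2.5]
opening: 0.0
```

```bash
python3 -c "
from h import *
go(34,73,45)"
```

```text
t 6.35 duct xy [36.7 74.3] z 53.3 F [ 0.8 -1.1  2.5] twist to go 88.1 shift [-2.  -2.3  8.3]
```

Call:
arm_command(increments=[[0, 0, 4, 0, 0], [0, 0, 4, 0, 0], [0, 0, 0, 0, 0]])

```text
time: 6.6
tcp_pos: [0.6323, 0.1125, 0.0428]
ee_rot: [-0.037, 0.758, 0.651, 0.013]
force: [-0.4, 0.0, 1.4]
opening: 0.002
```

```bash
python3 -c "
from h import *
go(34,73,45)
im,d=snap('side','s1');cv2.imwrite('pics/s1c.png',cv2.resize(im[160:300,270:430,::-1],None,fx=4,fy=4))"
```

```text
t 6.6 duct xy [35.9 74.6] z 42.8 F [-0.4  0.   1.4] twist to go 88.1 shift [-1.5 -2.  -2.2]
```

View pics/s1c.png

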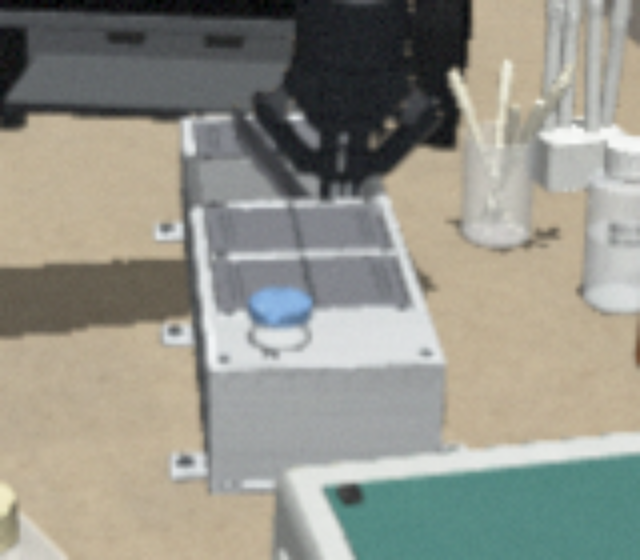

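Flap 2 is about 50° up, its near edge raised at about (235,105) in the crop, with the fingers in the far half. I'll go up, over to the near side, and push the raised edge away.

Call:
arm_command(increments=[[0, 0, -15, 0, 0], [0, 0, -35, 0, 0], [0, 0, -40, 0, 0], [0, 0, -25, 0, 0], [0, 0, 0, 0, 0]])

```text
time: 7.07
tcp_pos: [0.6291, 0.1041, 0.1531]
ee_rot: [-0.043, 0.758, 0.651, 0.005]
force: [0.3, 0.1, 0.3]
opening: 0.002
```

Call:
arm_command(increments=[[0, -30, 0, 0, 0], [0, -40, 0, 0, 0], [0, -40, 0, 0, 0], [0, -20, 0, 0, 0], [0, 0, 0, 0, 0]])

```text
time: 7.48
tcp_pos: [0.4956, 0.1232, 0.1534]
ee_rot: [-0.046, 0.759, 0.65, 0.001]
force: [0.3, -0.3, 0.5]
opening: 0.0
```

```bash
python3 -c "
from h import *
go(-80,73,108)"
```

```text
t 7.48 duct xy [-101.    68.8] z 153.4 F [ 0.3 -0.3  0.5] twist to go 88.0 shift [ 2.2 23.9 44. ]
```

Call:
arm_command(increments=[[0, 0, 25, 0, 0], [0, 0, 15, 0, 0], [0, 0, 4, 0, 0], [0, 0, 0, 0, 0]])

```text
time: 7.82
tcp_pos: [0.4914, 0.1267, 0.1065]
ee_rot: [-0.046, 0.758, 0.65, 0.0]
force: [-0.6, -0.8, -0.5]
opening: -0.002
```

```bash
python3 -c "
from h import *
go(-60,73,104)
im,d=snap('top','t1');P=cloud('top',d);D=duct(P)
m=(abs(D[...,1]-73)<25)&(abs(D[...,0])<56)
for a in range(-56,56,8):
    k=m&(abs(D[...,0]-a-4)<4); print(a+4,k.sum(),(np.median(P[k][:,2])*1000).round(1) if k.any() else '')
cv2.imwrite('pics/t1c.png',cv2.resize(im[130:260,180:410,::-1],None,fx=3,fy=3))"
```

```text
t 7.82 duct xy [-105.6   71.7] z 106.5 F [-0.6 -0.8 -0.5] twist to go 88.0 shift [ 2.7 45.6 -0.5]
-52 263 564.1
-44 129 554.5
-36 22 13.1
-28 27 15.1
-20 20 15.9
-12 10 95.2
-4 15 86.4
4 16 77.8
12 14 67.7
20 17 55.0
28 19 44.2
36 5 38.6
44 33 7.0
52 37 6.7
```

View pics/t1c.png

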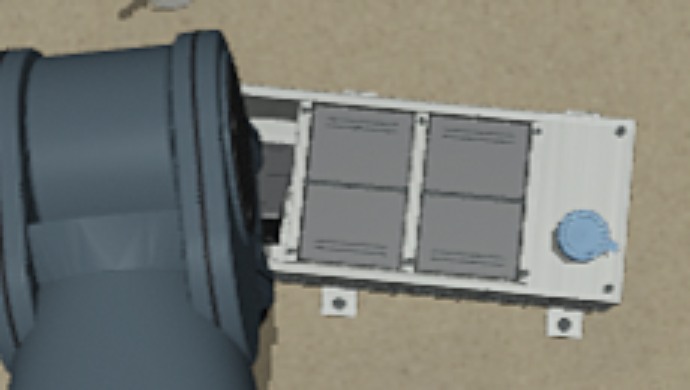

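Top crop: flap 2 is partly hidden by the arm (visible at ~(275,180)), tilted about 0.9 rad by depth; flaps 3, 4 and the cup (583,236) are undisturbed. Pushing toward +x now.

Call:
arm_command(increments=[[0, 20, 0, 0, 0], [0, 15, 0, 0, 0], [0, 8, 0, 0, 0], [0, 4, 0, 0, 0], [0, 0, 0, 0, 0]])

```text
time: 8.28
tcp_pos: [0.5418, 0.119, 0.105]
ee_rot: [-0.046, 0.758, 0.65, 0.001]
force: [-0.3, -0.9, 0.3]
opening: 0.001
```

```bash
python3 -c "
from h import *
go(-29,73,106)"
```

```text
t 8.28 duct xy [-54.6  70.1] z 105.0 F [-0.3 -0.9  0.3] twist to go 88.0 shift [ 3.8 25.4 -2.5]
```

Call:
arm_command(increments=[[0, 4, 0, 0, 0], [0, 4, 0, 0, 0], [0, 4, 0, 0, 0], [0, 4, 0, 0, 0], [0, 3, 0, 0, 0], [0, 3, 0, 0, 0]])

```text
time: 8.78
tcp_pos: [0.5619, 0.1162, 0.1049]
ee_rot: [-0.048, 0.758, 0.65, -0.001]
force: [-2.2, -0.9, 0.1]
opening: -0.002
```

```bash
python3 -c "
from h import *
go(-29,73,106)"
```

```text
t 8.78 duct xy [-34.4  69.8] z 104.9 F [-2.2 -0.9  0.1] twist to go 88.0 shift [ 3.4  5.2 -1.3]
```

Call:
arm_command(increments=[[0, 3, 0, 0, 0], [0, 3, 0, 0, 0], [0, 3, 0, 0, 0]])

```text
time: 9.03
tcp_pos: [0.5667, 0.1156, 0.1044]
ee_rot: [-0.052, 0.758, 0.65, -0.004]
force: [-12.7, 0.6, 8.0]
opening: -0.0
```

Call:
arm_command(increments=[[0, 3, 0, 0, 0], [0, 3, 0, 0, 0]])

```text
time: 9.2
tcp_pos: [0.5661, 0.1157, 0.1044]
ee_rot: [-0.057, 0.757, 0.65, -0.009]
force: [-9.2, 0.8, 6.5]
opening: -0.003
```

```bash
python3 -c "
from h import *
go(-29,73,106)"
```

```text
t 9.2 duct xy [-30.1  69.8] z 104.4 F [-9.2  0.8  6.5] twist to go 88.1 shift [ 3.3  0.8 -1.4]
```

Force has risen to about 12 N, which points to the stop. I'll back off and check.

Call:
arm_command(increments=[[0, -8, 0, 0, 0], [0, -25, 0, 0, 0], [0, -35, 0, 0, 0], [0, -35, -10, 0, 0], [0, -35, -30, 0, 0], [0, -35, -30, 0, 0], [0, 0, -20, 0, 0], [0, 0, 0, 0, 0]])

```text
time: 9.87
tcp_pos: [0.405, 0.1338, 0.2037]
ee_rot: [-0.055, 0.758, 0.65, -0.008]
force: [0.5, 0.5, 0.9]
opening: -0.003
```

```bash
python3 -c "
from h import *
go(-150,73,200)
im,d=snap('side','s2');
im2,d2=snap('top','t2')
for n,q in(('side',d),('top',d2)):
  P=cloud(n,q);D=duct(P)
  m=(abs(D[...,1]-73)<32)&(abs(D[...,0])<56)&(P[...,2]<.14)
  for a in range(70,140,6):
    k=m&(abs(P[...,2]*1000-a-3)<3); print(n,a+3,k.sum(),np.percentile(D[k][:,0],[10,50,90]).round(1) if k.any() else '')
cv2.imwrite('pics/s2c.png',np.vstack([cv2.resize(im[160:300,250:450,::-1],(600,400)),cv2.resize(im2[140:240,190:400,::-1],(600,200))]))"
```

```text
t 9.87 duct xy [-192.2   68.3] z 203.7 F [0.5 0.5 0.9] twist to go 88.0 shift [ 5.9 42.2  0.1]
side 73 0 
side 79 6 [-2.5  2.8  9.6]
side 85 1 [-2.4 -2.4 -2.4]
side 91 1 [-5. -5. -5.]
side 97 2 [-4.8 -3.8 -2.7]
side 103 2 [-5.2 -5.2 -5.2]
side 109 2 [-7.5 -6.5 -5.4]
side 115 0 
side 121 3 [-9.9 -7.8 -7.3]
side 127 7 [-13.3 -12.4  -9.6]
side 133 11 [-12.7 -11.   -9.6]
side 139 0 
top 73 0 
top 79 8 [2.4 2.9 3.1]
top 85 8 [0.5 0.9 1.8]
top 91 2 [-0.6 -0.2  0.1]
top 97 4 [-1.9 -1.7 -1.2]
top 103 3 [-2.6 -2.4 -2.2]
top 109 4 [-4.4 -4.1 -3.7]
top 115 5 [-5.9 -5.8 -5. ]
top 121 3 [-7.1 -7.1 -6.3]
top 127 30 [-13.6 -11.7  -8.1]
top 133 59 [-13.3 -11.1  -9.6]
top 139 0
```

View pics/s2c.png

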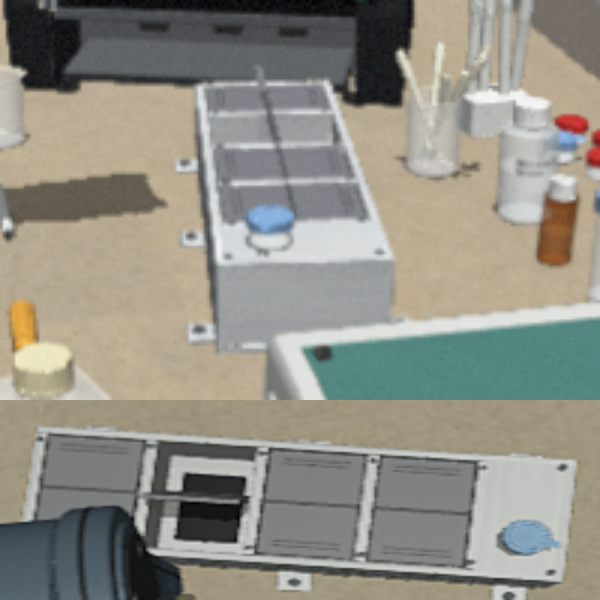

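Flap 2 stands on edge: a thin line at (265,75)–(290,190) in the side crop and (195,497) in the top crop. Depth gives a tilt of about 1.33 rad, the arm is clear, and the bystanders in view have not moved.

```bash
python3 -c "
from h import *
print(robot.close_job())"
```

```text
the job is handed in; nothing more can be done
None
```

The unfastened flap was flap 2. It now stands open at about 1.33 rad by top-camera depth (1.15 is required, the stop is at 1.35), and I handed the job in.

- **Finding it:** I pressed the far ends of flaps 4, 3 and 2 in turn. Flaps 4 and 3 held at about 12 N or more, and flap 2 gave way at about 2 N. I didn't test flap 1.
- **Opening it:** I pressed flap 2's far end down to about 0.9 rad. I then pushed its raised near edge toward the far side until the force rose to about 12 N at the stop. The highest force I read was 27 N, well under the limit.
- **Last checks:** The arm was about 190 mm on the near side of the duct's centre line, 0.2 m up, with force readings near zero. The clock showed about 10 s of the 61 allowed. The cup hadn't moved; the beaker, pen, screwdriver and bottle were only partly in view in the last crops, or out of it, but I never went near them.
- **What went wrong:** The wrist joint reached the end of its range while I was moving across from flap 3. That tipped the tool about 4° and put the flap 3 press 16 mm off its centre, though still on the flap. I turned the gripper about 90° to fix it. The tilt stayed, growing to about 6°, but did no harm.

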